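Check a flush charging puck with a straightedge and seat it

ROBOT

A 6-joint arm with a two-finger parallel gripper is mounted at the origin on the work surface. World frame = base frame: x ahead of the robot, y to its left, z up, the work surface at z = 0. Lengths are in m, angles in rad, forces in N, time in s.
With the tool pointing down it reaches from about 0.25 to 0.775 m from the base axis. Payload 4 kg.
Tool frame: the origin (TCP) lies midway between the tips of the shut fingers; the grasp point (between the pads) lies 19 mm behind it (robot.tcp_to_grasp is the distance from the TCP to the grasp point, in m); z points along the fingers, x is the direction in which the jaws open and shut, and the axes are right-handed (so a half turn about z gives the same grasp; the last joint's range is limited). The gripper opens to 94 mm and grips with 3 to 60 N. Pads are 16 mm wide; open, the fingers measure 119 mm over their backs; the gripper's body (75 mm by 177 mm) begins 78 mm behind the grasp point.
Start: joints at [1.047, 0.087, 1.371, -0, 1.684, -0.103], TCP at [0.225, 0.502, 0.206] pointing down, gripper open.
Joint ranges: [-3.1, 3.1], [-0.76, 2.03], [0.27, 2.55], [-1.08, 4.22], [0.17, 2.65], [-2.57, 2.57]. Speed limits (rad/s): [2.79, 2.79, 3.14, 3.14, 3.14, 3.14].

INTERFACE

Orientations are given as [roll, pitch, yaw] about the fixed x, y, z axes, in that order (R = Rz(yaw) Ry(pitch) Rx(roll)).
In Python, from bench import get_obs, vision, robot gives the robot as it stands.
- The arm moves only by the tool servo_tool, never from a script. Its argument "targets" is text: rows parted by semicolons, each of 7 numbers parted by spaces: the opening, from 0 (shut) to 1 (fully open), then the shift along the tool's x, y, z as a fraction of full scale, then the turn, a rotation vector about the tool's x, y, z as a fraction of full scale. A call has 1 to 12 rows; each row is the pose to reach, as a shift and turn from the pose commanded when the call began, along the tool's axes at that moment, turning the shorter way round; what a row does not reach only later rows make up. Full scale, the value 1, is 0.25 m for a shift and pi rad for a turn. A row lasts 1/12 s, in which the tool goes at most 41.7 mm and 7.16 degrees, less where a joint would pass 70% of its speed; a pose out of reach is approached as far as the arm can. A call with a number of a shift or a turn outside -1 to 1 is refused whole. A call with a gripper value outside its range is refused whole. The fingers move at their own pace and stop on an object; the grip force is fixed at half the most. Time passes only in rows, so rows that repeat a pose let the fingers close. It gives the time, the measured TCP pose, the force and the opening at its end, in the units of the state.
- get_obs(): the state, without advancing time (a new reading comes with each control period).
- vision.snapshot(name): name is "scene" or "side" or "wrist"; returns a dict with "image" (480x640x3 uint8, red, green, blue), "mtx" (3x3 intrinsics, pixels), "k1" (the pictures are not rectified: a ray, as slopes to the right and down, at radius r is drawn at 1 + k1 r^2 times it, then the intrinsics apply), "world_from_camera" (4x4, takes a point from camera to world coordinates); the wrist camera has in their place "T_tool_cam" (4x4, takes a point from camera to tool coordinates, whose origin is the TCP and whose axes are the tool frame's). Camera axes: x right, y down, z forward; pixel columns grow to the right and rows downward; lengths in m; the calibration is good to about 2 mm. A picture is of the moment at which its call begins: read the wrist's pose just before it. There is no depth.
- robot.close_job(): hands the job in, once; it reports no verdict.
The state is a dict: "time": time; "joint_positions": joint angles; "qvel": joint speeds; "joint_torque": joint torques, N m; "tool_pos": TCP position; "ee_rot": TCP orientation; "wrist_force": force on the tool from outside, world axes, zero at the start; "wrist_torque": the same for the moment, N m; "width": finger opening in m.
Only numpy, scipy, OpenCV 4.12 (cv2) and the standard library are available. Lean on these libraries where they do the work, as an engineer would, in place of code of your own. Each camera call takes 0.05 s, during which the arm holds its last target.

TASK

The round charging puck let into the top of the black cabinet stands proud: lay the aluminium straightedge across its middle, let go, and press lightly on the straightedge's slotted end and then its plain end, so that it rocks each way. Then seat the puck flush by pressing gently on the middle of the straightedge (never with the fingers on the puck itself, which would sink it), and press the slotted end and then the plain end again to prove that nothing rocks. Leave the straightedge lying across the puck and everything else where it is.

Things in the scene. Friction and masses are not known exactly. Their poses are not given: they have to be found in the camera images.
- cabinet: low black veneer cabinet, fixed, 340 mm deep (its x) and 640 mm wide (its y); origin at the centre of its underside, z up, drawer fronts towards -x. Its flat top is 160 mm above the origin. On its +y side a steel caddy holds two remotes that reach 31 mm above the top. The straightedge marks it if it bears on it or the puck with over 30 N
- puck: grey round charging puck, 60 mm across, origin at the centre of its upper face, let into the cabinet's top at x = +30 mm, y = 0 of its frame. The face starts 3 to 5 mm above the top. A press fit: stays where it is until pushed, slides straight down under about 7 N, does not spring back and has no stop at flush; a straightedge bridging it stops it there by landing on the top
- straightedge: aluminium straightedge, 300 mm long (its x), 36 mm wide, 5 mm thick, about 0.22 kg, lying flat on the cabinet's top; origin at the centre of its underside, z up. Along the middle of its upper side a grip rib 12 mm wide, x from -85 to +85 mm, its top 19 mm above the underside; the ends are flat strip. Hanging slot 14 x 22 mm at its +x end, x from 120 to 142 mm
- slot_end (a point): point on the underside of the straightedge at its slotted end, 122 mm from its centre (x = +122 mm); the place to press is the strip above it, 5 mm higher, and inwards to x = 90 mm
- plain_end (a point): point on the underside of the straightedge at its plain end, 122 mm from its centre (x = -122 mm); the place to press is the strip above it, 5 mm higher
- coaster: the round cork-look coaster, 94 mm across, 6 mm high, loose on the cabinet's top, to be left alone; origin at the centre of its underside
- paperweight: the domed glass paperweight, 72 mm across, 45 mm high, loose on the cabinet's top, to be left alone; origin at the centre of its underside
- earbud_case: the grey silicone earbud case, 62 x 48 x 26 mm, with a wire spring clip lying beside it, loose on the cabinet's top, to be left alone; origin at the centre of its underside
- battery_tray: the open grey tray of four spare batteries, 66 x 60 x 18 mm, loose on the cabinet's top, to be left alone; origin at the centre of its underside

How it is judged:
By the outcome, as a careful person would: the job done as asked, in the order asked, and still so for the second after the job is handed in, with the robot touching nothing.
It also fails if it takes over 61 s, if anything falls off the work surface, if the arm or the gripper's body presses on something with over 40 N, if the wrist force passes 120 N, or if a joint passes its speed limit or range.

## Working session

There is one attempt and no reset: what is moved stays moved. The work goes in short steps, Python scripts to look and compute and a tool call to move; the robot and the scene stay as the last step left them, time stands still between calls to the robot, and variables do not carry over. Pictures are saved under pics/ and viewed, and the job is handed in when it is done.

Besides the shell and the picture viewer there is one more tool, called after ">>>" as name(argument=value, ...), one argument or row to a line, values as JSON. servo_tool: Moves the arm, as the interface text tells. Its arguments: {"type":"object","properties":{"targets":{"type":"string"}},"required":["targets"]}

```bash
ls; mkdir -p pics
python3 - <<'E'
from bench import get_obs, vision, robot
import cv2
print(get_obs())
for n in ["scene","side","wrist"]:
    s=vision.snapshot(n); cv2.imwrite(f"pics/{n}0.png",s["image"][:,:,::-1]); print(n,s["mtx"].tolist(),s["k1"],(s.get("world_from_camera") if "world_from_camera" in s else s["T_tool_cam"]))
E
```

```text
pics
{'time': 0.0, 'joint_positions': array([ 1.04690145e+00,  8.79724686e-02,  1.37225133e+00,  4.11822616e-05,
        1.68360560e+00, -1.03086327e-01]), 'qvel': array([-0.00076181,  0.0002778 ,  0.00091143,  0.00010422, -0.00044593,
        0.0021626 ]), 'joint_torque': array([-2.00513132e-04, -3.40164185e+01, -3.02432835e+01,  7.15705077e-02,
        3.26584477e-02, -1.50224619e-04]), 'tool_pos': array([0.22438114, 0.50154457, 0.20429613]), 'ee_rot': array([-3.14132177e+00,  2.22066598e-03,  1.14999267e+00]), 'wrist_force': array([ 0.28356454, -0.19581808, -0.59262644]), 'wrist_torque': array([-0.00463935,  0.01472433, -0.02080191]), 'width': 0.09379451128832568}
scene [[445.47724230423063, 0.0, 313.7491719875995], [0.0, 445.47724230423063, 234.74353636437075], [0.0, 0.0, 1.0]] -0.06569055363326268 [[ 0.12026191  0.85812718 -0.4991541   1.04464109]
 [ 0.99271517 -0.10024178  0.06684435 -0.02284243]
 [ 0.00732486 -0.50355667 -0.86393114  0.87534541]
 [ 0.          0.          0.          1.        ]]
side [[519.0379218179094, 0.0, 323.1504959128583], [0.0, 519.0379218179094, 226.13383493656394], [0.0, 0.0, 1.0]] -0.02572408785632007 [[ 0.96934077 -0.11252025  0.21844375  0.36324216]
 [-0.24494698 -0.51295916  0.82272345 -0.80528166]
 [ 0.01947968 -0.85100652 -0.52479372  0.63954148]
 [ 0.          0.          0.          1.        ]]
wrist [[378.34077693279664, 0.0, 329.1266593008872], [0.0, 378.34077693279664, 236.51614704302636], [0.0, 0.0, 1.0]] -0.00861611061448389 [[ 9.99999882e-01 -2.60361861e-04  4.08964126e-04 -2.10346680e-04]
 [ 1.33153613e-04  9.58615720e-01  2.84703150e-01 -8.30677680e-02]
 [-4.66165282e-04 -2.84703062e-01  9.58615642e-01 -1.78284381e-01]
 [ 0.00000000e+00  0.00000000e+00  0.00000000e+00  1.00000000e+00]]
```

View pics/scene0.png

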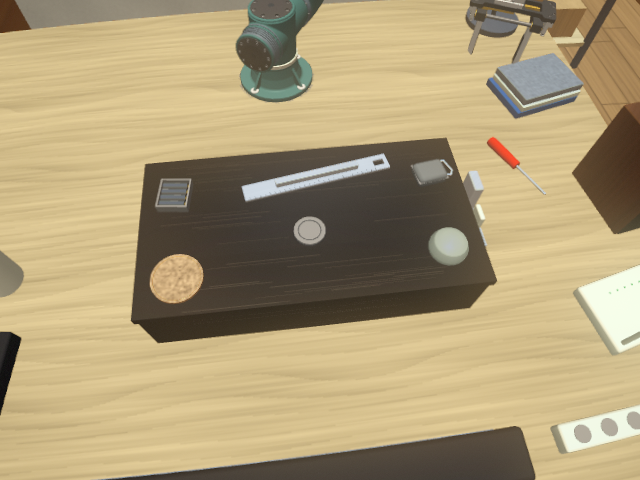

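View pics/side0.png

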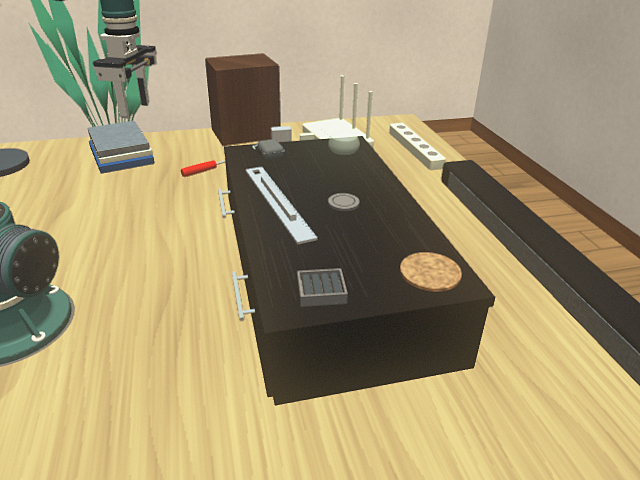

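View pics/wrist0.png

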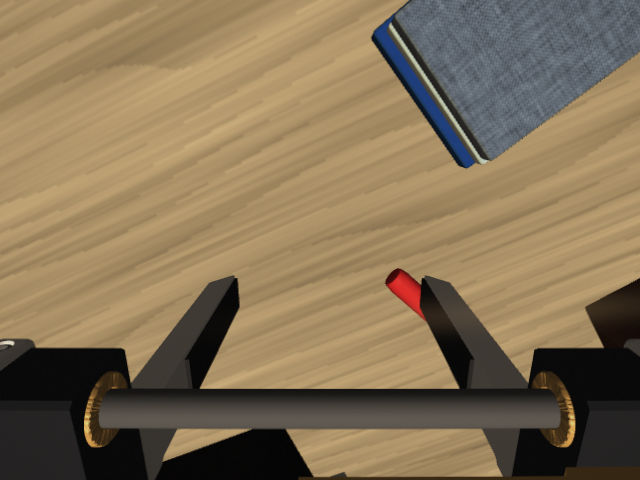

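```bash
cat > h.py <<'E'
import numpy as np, cv2
from scipy.spatial.transform import Rotation as R
from bench import get_obs, vision, robot
def dist(s): return np.array([s["k1"],0,0,0,0.])
def wfc(s,obs=None):
    if "world_from_camera" in s: return np.array(s["world_from_camera"])
    T=np.eye(4);T[:3,:3]=R.from_euler('xyz',obs["ee_rot"]).as_matrix();T[:3,3]=obs["tool_pos"]
    return T@np.array(s["T_tool_cam"])
def rays(s,px,obs=None):
    u=cv2.undistortPoints(np.array(px,float).reshape(-1,1,2),np.array(s["mtx"]),dist(s)).reshape(-1,2)
    T=wfc(s,obs); d=np.c_[u,np.ones(len(u))]@T[:3,:3].T
    return T[:3,3],d
def toplane(s,px,z,obs=None):
    o,d=rays(s,px,obs); return o+d*((z-o[2])/d[:,2])[:,None]
def proj(s,P,obs=None):
    T=np.linalg.inv(wfc(s,obs)); P=np.atleast_2d(P)
    r,_=cv2.Rodrigues(T[:3,:3]); return cv2.projectPoints(P.astype(float),r,T[:3,3],np.array(s["mtx"]),dist(s))[0].reshape(-1,2)
E
python3 - <<'E'
import cv2
a=cv2.imread('pics/scene0.png');b=cv2.imread('pics/side0.png')
cv2.imwrite('pics/sc1.png',cv2.resize(a[140:250,230:400],None,fx=4.7,fy=4.7,interpolation=cv2.INTER_CUBIC))
cv2.imwrite('pics/si1.png',cv2.resize(b[150:260,220:390],None,fx=4.7,fy=4.7,interpolation=cv2.INTER_CUBIC))
E
```

```text
(no output)
```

View pics/sc1.png

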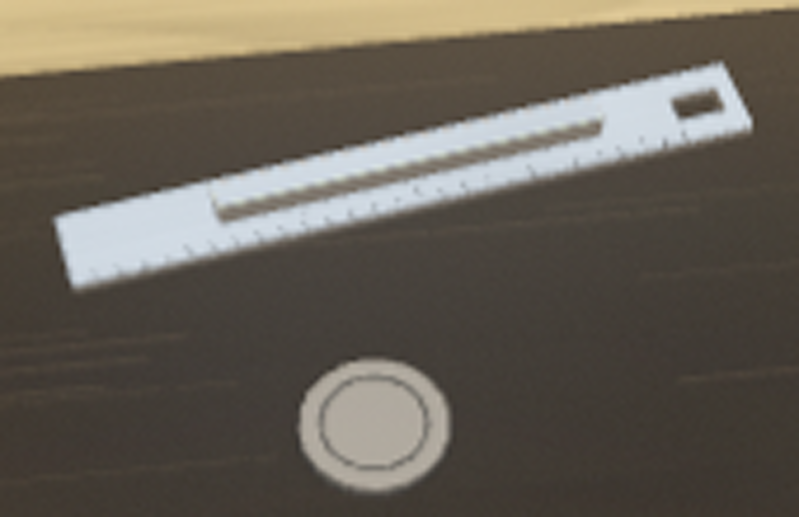

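View pics/si1.png

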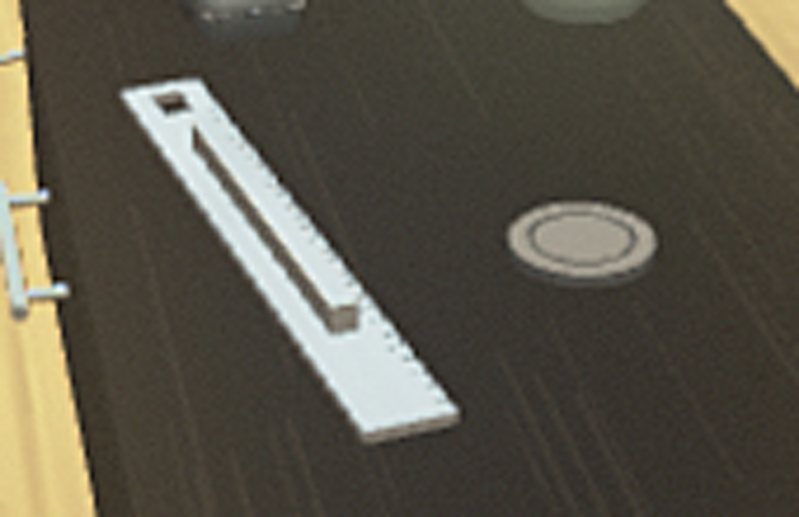

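Run:
```python
from h import *
sc=vision.snapshot("scene"); si=vision.snapshot("side")
f=lambda p,o:(np.array(p,float)+.5)/4.7-.5+np.array(o)
A=toplane(sc,f([(53,217),(723,62),(753,130),(73,287)],(230,140)),.165)
B=toplane(si,f([(363,432),(122,94),(202,78),(460,411)],(220,150)),.165)
for n,Q in(("scene",A),("side",B)):
    m=Q.mean(0); d=(Q[1]+Q[2]-Q[0]-Q[3])/2; print(n,Q.round(4).tolist(),m.round(4),np.linalg.norm(d),np.degrees(np.arctan2(d[1],d[0])))
print(toplane(sc,f([(374,425)],(230,140)),.164),toplane(si,f([(582,240)],(220,150)),.164))
# cabinet corners
print(toplane(sc,[(146,164),(447,139),(494,281),(132,321)],.16))
print(toplane(si,[(224,147),(362,137),(494,297),(251,322)],.16))
```

```text
scene [[0.5064, -0.0973, 0.165], [0.4552, 0.1998, 0.165], [0.4944, 0.205, 0.165], [0.5431, -0.0905, 0.165]] [0.4998 0.0543 0.165 ] 0.30048365306219066 99.57546017628704
side [[0.5062, -0.0991, 0.165], [0.4567, 0.1933, 0.165], [0.4941, 0.2026, 0.165], [0.5428, -0.0933, 0.165]] [0.5    0.0509 0.165 ] 0.2982307934690193 99.47308677693458
[[0.62259277 0.02497732 0.164     ]] [[0.62143765 0.02132517 0.164     ]]
[[ 0.42312059 -0.2914827   0.16      ]
 [ 0.42771333  0.34623258  0.16      ]
 [ 0.76303006  0.3394009   0.16      ]
 [ 0.76287479 -0.29207748  0.16      ]]
[[ 0.42360243  0.33519646  0.16      ]
 [ 0.75801173  0.32984687  0.16      ]
 [ 0.75836194 -0.29807717  0.16      ]
 [ 0.40714243 -0.2717978   0.16      ]]
```

```bash
cat >> h.py <<'E'
import sys
def Rd(yaw): return R.from_euler('xyz',[np.pi,0,yaw]).as_matrix()
def shift(cp,cyaw,tp,tyaw):
    """commanded pose -> target; returns fractions. tool pointing down"""
    s=Rd(cyaw).T@(np.array(tp)-np.array(cp))/0.25
    r=R.from_matrix(Rd(cyaw).T@Rd(tyaw)).as_rotvec()/np.pi
    print("shift",s.round(4),"turn",r.round(4),"rows",np.linalg.norm(s)*.25/.0417,np.degrees(np.linalg.norm(r)*np.pi)/7.16)
E
python3 - <<'E'
from h import *
shift([.225,.502,.206],1.15,[.50,.0525,.26],np.radians(9.5))
E
```

```text
shift [-1.1918  1.7385 -0.216 ] turn [ 0.     -0.      0.3133] rows 12.702845235804732 7.875718776542553
```

>>> servo_tool(
  targets="0.5 -0.12 0.17 -0.1 0 0 0.04; 0.5 -0.24 0.34 -0.216 0 0 0.08; 0.5 -0.36 0.51 -0.216 0 0 0.12; 0.5 -0.48 0.68 -0.216 0 0 0.16; 0.5 -0.6 0.85 -0.216 0 0 0.2; 0.5 -0.6 0.87 -0.216 0 0 0.24; 0.5 -0.6 0.87 -0.216 0 0 0.28; 0.5 -0.6 0.87 -0.216 0 0 0.3133; 0.5 -0.6 0.87 -0.216 0 0 0.3133",
)

```text
time: 1.0
tool_pos: [0.3627, 0.2749, 0.2596]
ee_rot: [-3.141, -0.0, 0.161]
wrist_force: [-0.0, -0.5, 0.1]
width: 0.0468
```

Run:
```python
from h import *
print(get_obs()["tool_pos"],get_obs()["ee_rot"])
c=np.array([.225,.502,.206])+Rd(1.15)@np.array([-.15,.2175,-.054]); print(c)
shift(c,1.15-.3133*np.pi,[.50,.0525,.26],1.15-.3133*np.pi)
```

```text
[0.3627216  0.27494269 0.25958631] [-3.14140377e+00 -3.10464651e-04  1.60521986e-01]
[0.36225304 0.27623939 0.26      ]
shift [0.3958 0.9736 0.    ] turn [0. 0. 0.] rows 6.300775649631848 0.0
```

>>> servo_tool(
  targets="0.5 0.06 0.15 0 0 0 0; 0.5 0.12 0.3 0 0 0 0; 0.5 0.18 0.45 0 0 0 0; 0.5 0.25 0.61 0 0 0 0; 0.5 0.31 0.77 0 0 0 0; 0.5 0.37 0.91 0 0 0 0; 0.5 0.396 0.974 0 0 0 0; 0.5 0.396 0.974 0 0 0 0; 0.5 0.396 0.974 0 0 0 0; 0.5 0.396 0.974 0 0 0 0",
)

```text
time: 1.83
tool_pos: [0.4993, 0.0538, 0.2594]
ee_rot: [-3.141, 0.0, 0.169]
wrist_force: [-0.6, 0.0, -0.0]
width: 0.0468
```

Run:
```python
from h import *
o=get_obs();print(o["tool_pos"],o["ee_rot"],o["wrist_force"])
import pickle
s=vision.snapshot("wrist");pickle.dump((o,s),open("w1.pkl","wb"));cv2.imwrite("pics/w1.png",s["image"][:,:,::-1])
```

```text
[0.49929783 0.05376857 0.25941538] [-3.14063690e+00  3.23475881e-04  1.68651341e-01] [-0.5812392   0.02978661 -0.00332322]
```

View pics/w1.png

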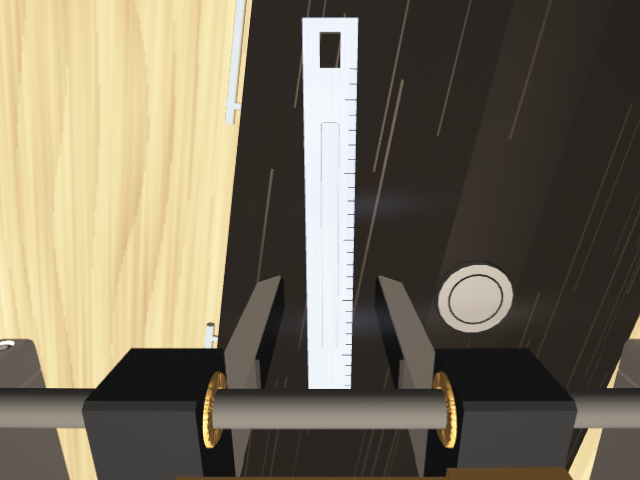

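```bash
python3 - <<'E'
from h import *
import pickle
o,s=pickle.load(open("w1.pkl","rb"))
P=toplane(s,[(303,18),(358,18),(309,388),(352,388),(320,32),(341,68)],.165,o);print(P.round(4))
m1=P[:2].mean(0);m2=P[2:4].mean(0);d=m1-m2;a=np.arctan2(d[1],d[0]);u=d/np.linalg.norm(d)
print(np.degrees(a),"center",m1-.15*u, "from slot",P[4:].mean(0)-.131*u)
print(toplane(s,[(321,123),(339,123),(323,348),(338,348)],.179,o).round(4),toplane(s,[(475,298)],.164,o))
E
python3 -c "
import cv2
a=cv2.imread('pics/w1.png')
cv2.imwrite('pics/w1c.png',cv2.resize(a[250:400,280:520],None,fx=3.3,fy=3.3,interpolation=2))"
```

```text
[[ 0.4578  0.1978  0.165 ]
 [ 0.4927  0.2037  0.165 ]
 [ 0.5047 -0.0799  0.165 ]
 [ 0.5409 -0.0738  0.165 ]
 [ 0.4699  0.1915  0.165 ]
 [ 0.4872  0.1725  0.165 ]]
99.71413433435909 center [0.50059784 0.05287518 0.165     ] from slot [0.50067232 0.05292488 0.165     ]
[[ 0.4801  0.1356  0.179 ]
 [ 0.4917  0.1376  0.179 ]
 [ 0.5089 -0.0304  0.179 ]
 [ 0.5204 -0.0284  0.179 ]] [[0.62177241 0.02491232 0.164     ]]
```

View pics/w1c.png

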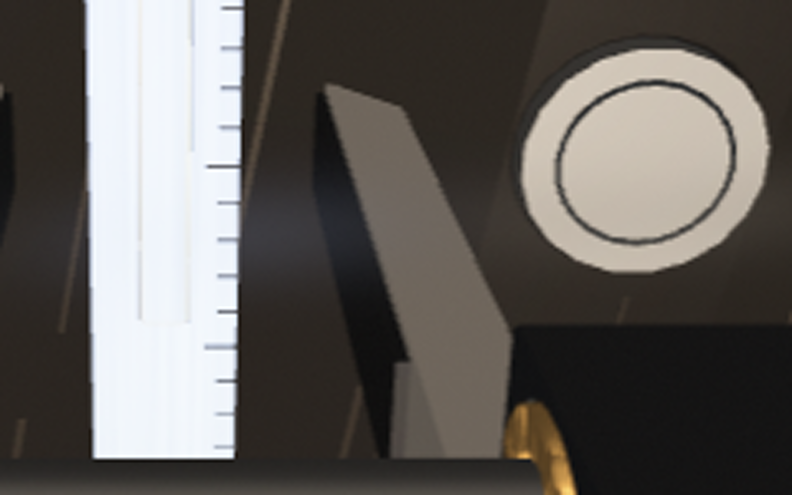

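>>> servo_tool(
  targets="0.4 0.003 -0.001 0.12 0 0 -0.001; 0.4 0.003 -0.001 0.22 0 0 -0.001; 0.4 0.003 -0.001 0.29 0 0 -0.001; 0.4 0.003 -0.001 0.33 0 0 -0.001; 0.4 0.003 -0.001 0.35 0 0 -0.001; 0.4 0.003 -0.001 0.36 0 0 -0.001; 0.4 0.003 -0.001 0.36 0 0 -0.001; 0.4 0.003 -0.001 0.36 0 0 -0.001",
)

```text
time: 2.55
tool_pos: [0.5011, 0.0531, 0.1709]
ee_rot: [3.141, -0.003, 0.17]
wrist_force: [-0.3, -0.2, 0.2]
width: 0.0377
```

>>> servo_tool(
  targets="0.4 0 0 0.008 0 0 0; 0.4 0 0 0.008 0 0 0; 0.2 0 0 0.008 0 0 0; 0 0 0 0.008 0 0 0; 0 0 0 0.008 0 0 0; 0 0 0 0.008 0 0 0; 0 0 0 0.008 0 0 0; 0 0 0 0.008 0 0 0",
)

```text
time: 3.22
tool_pos: [0.5002, 0.0527, 0.1675]
ee_rot: [3.142, 0.0, 0.169]
wrist_force: [-1.1, -0.8, 1.5]
width: 0.0114
```

>>> servo_tool(
  targets="0 0 0 -0.03 0 0 0; 0 0 0 -0.07 0 0 0; 0 0 0 -0.1 0 0 0; 0 0.05 0.02 -0.1 0 0 0; 0 0.13 0.055 -0.1 0 0 0; 0 0.23 0.097 -0.1 0 0 0; 0 0.33 0.14 -0.1 0 0 0; 0 0.41 0.173 -0.1 0 0 0; 0 0.45 0.19 -0.1 0 0 0; 0 0.46 0.194 -0.1 0 0 0; 0 0.46 0.194 -0.1 0 0 0; 0 0.46 0.194 -0.1 0 0 0",
)

```text
time: 4.22
tool_pos: [0.6216, 0.0245, 0.1927]
ee_rot: [-3.141, 0.0, 0.169]
wrist_force: [-0.3, 0.2, -2.9]
width: 0.0116
```

Run:
```python
from h import *
o=get_obs();print(o["tool_pos"],o["ee_rot"],o["wrist_force"],o["wrist_torque"],o["width"])
s=vision.snapshot("wrist");cv2.imwrite("pics/w2.png",s["image"][:,:,::-1])
s=vision.snapshot("side");cv2.imwrite("pics/s2.png",cv2.resize(s["image"][100:300,230:500,::-1],None,fx=2.9,fy=2.9,interpolation=2))
```

```text
[0.62157322 0.02454466 0.19274324] [-3.14125935e+00  3.07472734e-04  1.69051409e-01] [-0.33116486  0.22815918 -2.85586995] [-0.05211675  0.05734564  0.0158212 ] 0.011584100258158533
```

View pics/w2.png

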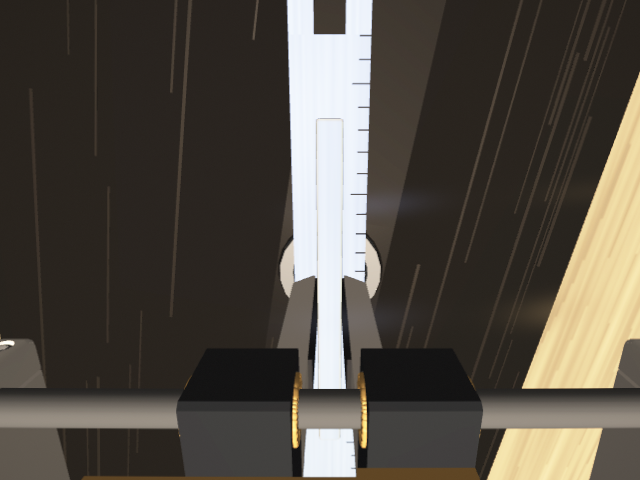

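View pics/s2.png

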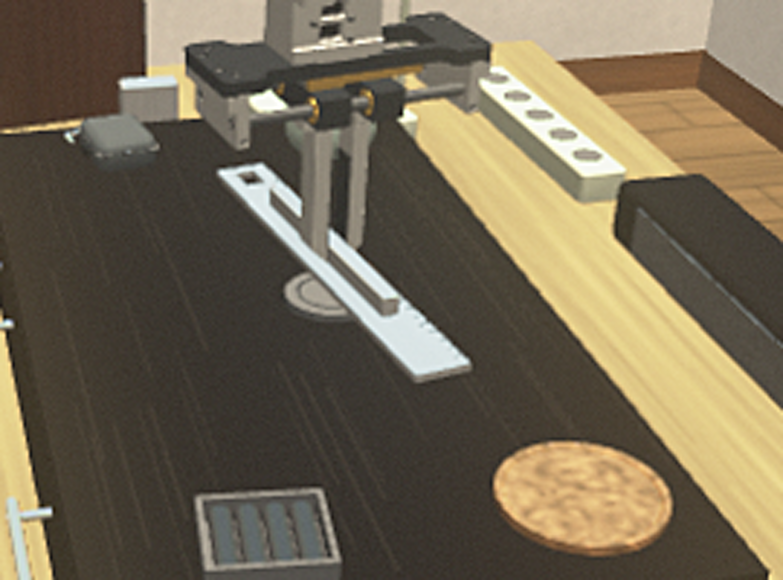

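>>> servo_tool(
  targets="0 0 0 0.03 0 0 0; 0 0 0 0.055 0 0 0; 0 0 0 0.07 0 0 0; 0 0 0 0.076 0 0 0; 0 0 0 0.076 0 0 0; 0 0 0 0.076 0 0 0",
)

```text
time: 4.82
tool_pos: [0.6219, 0.0243, 0.1733]
ee_rot: [-3.142, 0.0, 0.169]
wrist_force: [-0.3, -0.6, -2.0]
width: 0.0117
```

>>> servo_tool(
  targets="0 0 0 0.002 0 0 0; 0 0 0 0.003 0 0 0; 0 0 0 0.003 0 0 0; 0 0 0 0.003 0 0 0",
)

```text
time: 5.15
tool_pos: [0.622, 0.0243, 0.1728]
ee_rot: [-3.142, -0.0, 0.169]
wrist_force: [0.4, 0.0, -1.8]
width: 0.0115
```

>>> servo_tool(
  targets="0 0 0 0.002 0 0 0; 0 0 0 0.002 0 0 0; 0 0 0 0.002 0 0 0",
)

```text
time: 5.4
tool_pos: [0.6221, 0.0243, 0.1723]
ee_rot: [-3.142, -0.0, 0.169]
wrist_force: [0.3, 1.3, -2.7]
width: 0.0118
```

>>> servo_tool(
  targets="0 0 0 0.002 0 0 0; 0 0 0 0.002 0 0 0; 0 0 0 0.002 0 0 0",
)

```text
time: 5.65
tool_pos: [0.6221, 0.0243, 0.1723]
ee_rot: [3.141, -0.001, 0.169]
wrist_force: [-1.3, -0.9, -0.4]
width: 0.0117
```

>>> servo_tool(
  targets="0 0 0 0.002 0 0 0; 0 0 0 0.002 0 0 0; 0 0 0 0.002 0 0 0",
)

```text
time: 5.9
tool_pos: [0.6221, 0.0243, 0.1723]
ee_rot: [3.141, -0.001, 0.169]
wrist_force: [-2.6, 0.4, 3.0]
width: 0.0116
```

>>> servo_tool(
  targets="0 0 0 -0.002 0 0 0; 0 0 0 -0.002 0 0 0; 0.1 0 0 -0.002 0 0 0; 0.2 0 0 -0.002 0 0 0; 0.3 0 0 -0.002 0 0 0; 0.3 0 0 -0.002 0 0 0; 0.3 0 0 -0.002 0 0 0; 0.3 0 0 -0.002 0 0 0",
)

```text
time: 6.57
tool_pos: [0.6219, 0.0243, 0.1712]
ee_rot: [-3.141, 0.0, 0.169]
wrist_force: [-0.4, -0.3, 0.4]
width: 0.0281
```

>>> servo_tool(
  targets="0.3 0 0 -0.02 0 0 0; 0.3 0 0 -0.06 0 0 0; 0.3 0 0 -0.12 0 0 0; 0.3 0 0 -0.18 0 0 0; 0.3 0 0 -0.24 0 0 0; 0.3 0 0 -0.28 0 0 0; 0.3 0 0 -0.28 0 0 0; 0.3 0 0 -0.28 0 0 0",
)

```text
time: 7.23
tool_pos: [0.6224, 0.0243, 0.2429]
ee_rot: [3.141, -0.002, 0.169]
wrist_force: [-0.0, 0.4, -0.1]
width: 0.0279
```

Run:
```python
from h import *
import pickle
o=get_obs();print(o["tool_pos"],o["ee_rot"],o["wrist_force"],o["wrist_torque"],o["width"])
s=vision.snapshot("wrist");cv2.imwrite("pics/w3.png",s["image"][:,:,::-1]);pickle.dump((o,s),open("w3.pkl","wb"))
s=vision.snapshot("side");cv2.imwrite("pics/s3.png",cv2.resize(s["image"][130:240,290:440,::-1],None,fx=5,fy=5,interpolation=2))
```

```text
[0.62239327 0.02432337 0.24285703] [ 3.14118303e+00 -2.17185335e-03  1.68900563e-01] [-0.04663812  0.35520084 -0.11755502] [-0.10372861  0.0593258   0.00348377] 0.027875037367058708
```

View pics/w3.png

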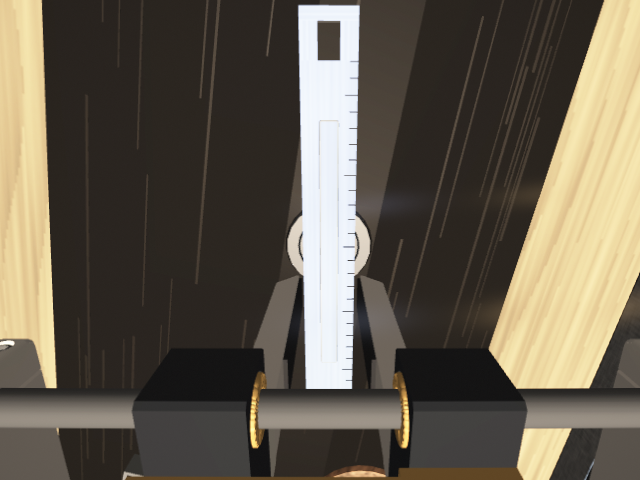

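View pics/s3.png

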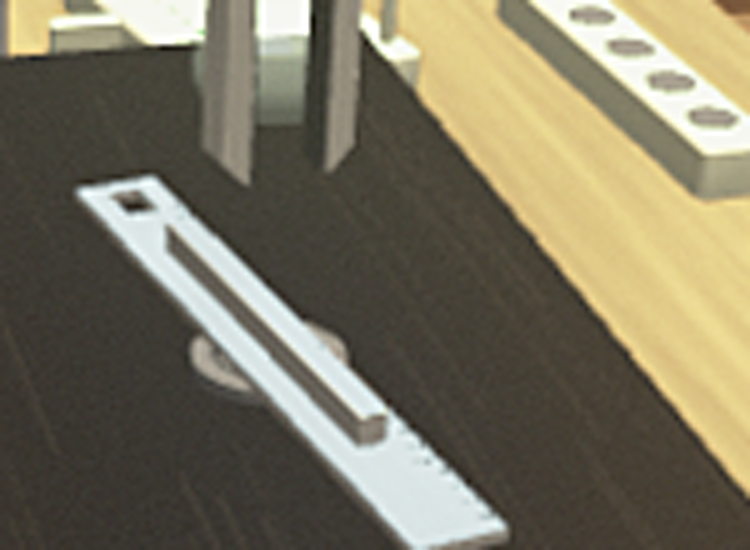

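Run:
```python
from h import *
import pickle
o,s=pickle.load(open("w3.pkl","rb"))
P=toplane(s,[(299,5.5),(358.5,5.5),(306,387),(352.5,387),(317.5,21),(340.5,60.5)],.169,o)
m1=P[:2].mean(0);m2=P[2:4].mean(0);d=m1-m2;a=np.arctan2(d[1],d[0]);u=d/np.linalg.norm(d)
print(np.degrees(a),"center",m1-.15*u,P[4:].mean(0)-.131*u)
c=np.array([.622,.0243,.242]) # approx
C=m1-.15*u
for x in(.106,-.118): print(x,C+x*u)
```

```text
99.7384841061777 center [0.62256393 0.02473633 0.169     ] [0.62277897 0.02473111 0.169     ]
0.106 [0.60463388 0.12920888 0.169     ]
-0.118 [ 0.64252379 -0.0915633   0.169     ]
```

>>> servo_tool(
  targets="0 0 -0.06 0 0 0 0; 0 0 -0.18 0 0 0 0; 0 0 -0.3 0 0 0 0; 0 0 -0.39 0.03 0 0 0; 0 0 -0.424 0.1 0 0 0; 0 0 -0.424 0.18 0 0 0; 0 0 -0.424 0.24 0 0 0; 0 0 -0.424 0.265 0 0 0; 0 0 -0.424 0.269 0 0 0; 0 0 -0.424 0.269 0 0 0; 0 0 -0.424 0.269 0 0 0",
)

```text
time: 8.25
tool_pos: [0.6046, 0.129, 0.1756]
ee_rot: [-3.141, -0.002, 0.169]
wrist_force: [-0.3, -0.7, 0.0]
width: 0.0004
```

Run:
```python
from h import *
o=get_obs();print(o["tool_pos"],o["ee_rot"],o["wrist_force"],o["width"])
s=vision.snapshot("wrist");cv2.imwrite("pics/w4.png",s["image"][:,:,::-1])
s=vision.snapshot("side");cv2.imwrite("pics/s4.png",cv2.resize(s["image"][130:260,290:440,::-1],None,fx=4.5,fy=4.5,interpolation=2))
```

```text
[0.60459872 0.12902239 0.1755563 ] [-3.14141019e+00 -1.68154852e-03  1.68747567e-01] [-0.32374    -0.71193794  0.00591857] 0.0004038701781315563
```

View pics/w4.png

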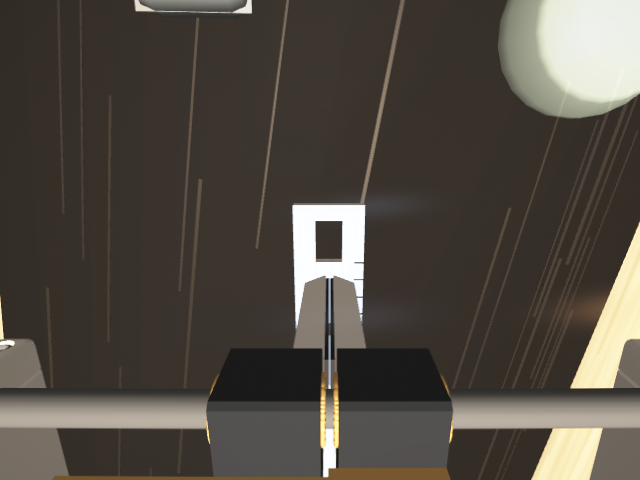

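View pics/s4.png

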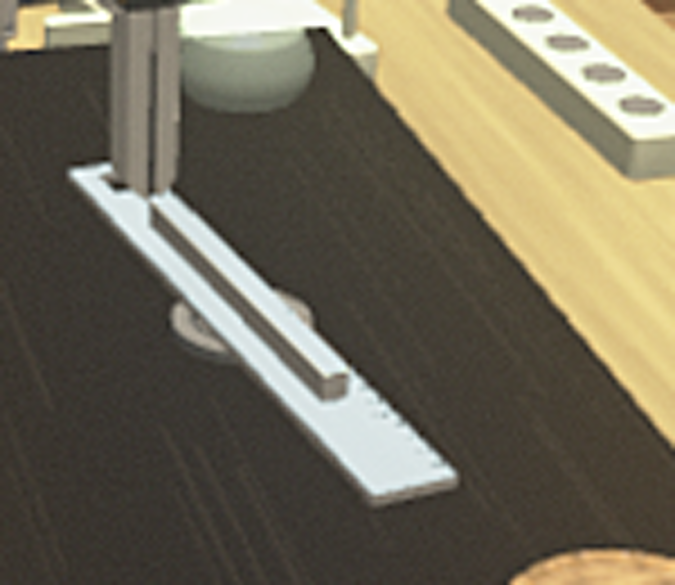

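>>> servo_tool(
  targets="0 0 0 0.006 0 0 0; 0 0 0 0.012 0 0 0; 0 0 0 0.018 0 0 0; 0 0 0 0.022 0 0 0; 0 0 0 0.026 0 0 0; 0 0 0 0.03 0 0 0; 0 0 0 0.03 0 0 0; 0 0 0 0.03 0 0 0",
)

```text
time: 9.02
tool_pos: [0.6042, 0.1289, 0.1672]
ee_rot: [-3.142, -0.0, 0.169]
wrist_force: [0.1, -0.3, 2.0]
width: 0.0003
```

>>> servo_tool(
  targets="0 0 0 0.002 0 0 0; 0 0 0 0.003 0 0 0; 0 0 0 0.003 0 0 0; 0 0 0 0.003 0 0 0",
)

```text
time: 9.35
tool_pos: [0.6043, 0.1289, 0.1671]
ee_rot: [-3.142, -0.001, 0.169]
wrist_force: [-0.4, 0.7, 5.1]
width: 0.0004
```

Run:
```python
from h import *
o=get_obs();print(o["tool_pos"],o["wrist_force"],o["wrist_torque"])
s=vision.snapshot("side");cv2.imwrite("pics/s5.png",cv2.resize(s["image"][130:260,290:440,::-1],None,fx=4.5,fy=4.5,interpolation=2))
```

```text
[0.60432127 0.12887101 0.16707698] [-0.42366142  0.69231188  5.06261657] [-0.10973795  0.26190084  0.01395306]
```

View pics/s5.png

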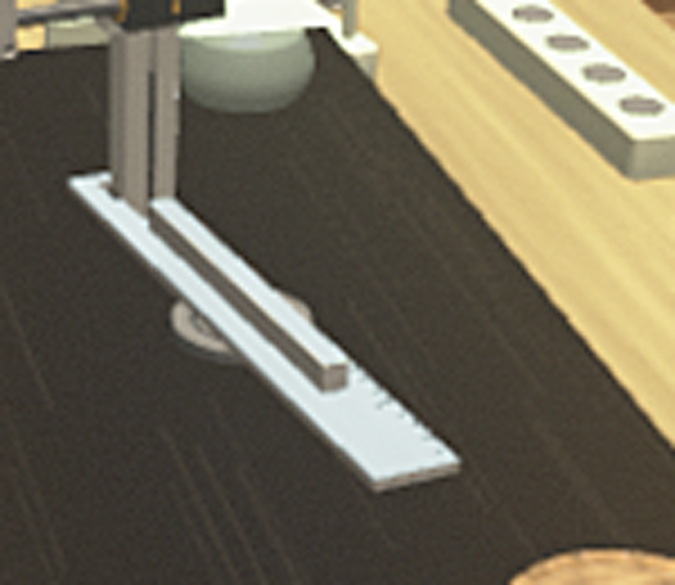

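>>> servo_tool(
  targets="0 0 0 -0.02 0 0 0; 0 0 0 -0.06 0 0 0; 0 0 0 -0.11 0 0 0; 0 0 0 -0.15 0 0 0; 0 0 0.1 -0.15 0 0 0; 0 0 0.24 -0.15 0 0 0; 0 0 0.4 -0.15 0 0 0; 0 0 0.56 -0.15 0 0 0; 0 0 0.72 -0.15 0 0 0; 0 0 0.84 -0.15 0 0 0; 0 0 0.896 -0.15 0 0 0; 0 0 0.896 -0.15 0 0 0",
)

```text
time: 10.4
tool_pos: [0.6421, -0.0951, 0.204]
ee_rot: [3.141, -0.0, 0.164]
wrist_force: [-1.1, 0.5, -0.2]
width: 0.0008
```

>>> servo_tool(
  targets="0 0 0 0.04 0 0 0; 0 0 0 0.08 0 0 0; 0 0 0 0.105 0 0 0; 0 0 0 0.115 0 0 0; 0 0 0 0.12 0 0 0; 0 0 0 0.12 0 0 0",
)

```text
time: 10.9
tool_pos: [0.6415, -0.0908, 0.1731]
ee_rot: [-3.141, 0.001, 0.17]
wrist_force: [0.9, 0.8, -0.1]
width: 0.0004
```

Run:
```python
from h import *
o=get_obs();print(o["tool_pos"],o["ee_rot"],o["wrist_force"],o["wrist_torque"])
s=vision.snapshot("side");cv2.imwrite("pics/s6.png",cv2.resize(s["image"][130:260,290:440,::-1],None,fx=4.5,fy=4.5,interpolation=2))
```

```text
[ 0.64150613 -0.09082936  0.17310309] [-3.14099139e+00  9.21524139e-04  1.70339960e-01] [ 0.93133065  0.81955754 -0.09401495] [-0.05265352  0.03531504 -0.02185678]
```

View pics/s6.png

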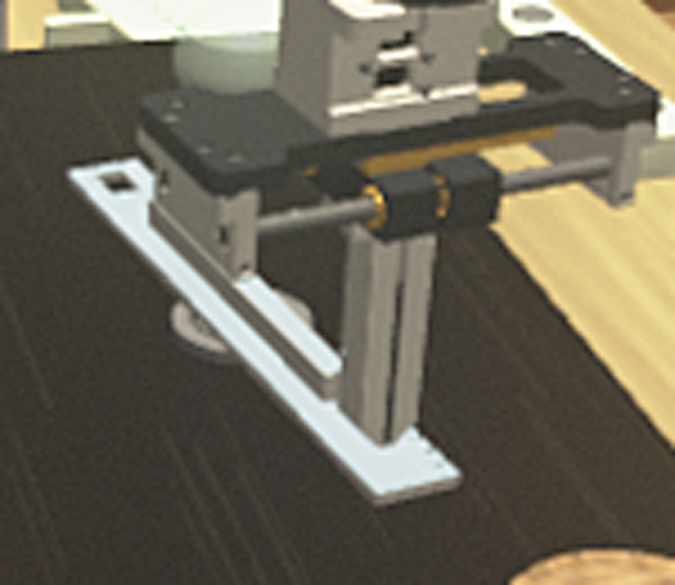

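>>> servo_tool(
  targets="0 0 0 0.006 0 0 0; 0 0 0 0.012 0 0 0; 0 0 0 0.018 0 0 0; 0 0 0 0.022 0 0 0; 0 0 0 0.026 0 0 0; 0 0 0 0.03 0 0 0; 0 0 0 0.03 0 0 0; 0 0 0 0.03 0 0 0",
)

```text
time: 11.62
tool_pos: [0.642, -0.0921, 0.1667]
ee_rot: [3.141, -0.001, 0.169]
wrist_force: [-0.5, 0.2, 2.1]
width: 0.0007
```

>>> servo_tool(
  targets="0 0 0 0.002 0 0 0; 0 0 0 0.002 0 0 0; 0 0 0 0.002 0 0 0",
)

```text
time: 11.87
tool_pos: [0.642, -0.0921, 0.1666]
ee_rot: [3.141, -0.001, 0.169]
wrist_force: [-0.6, 1.0, 5.8]
width: 0.0007
```

Run:
```python
from h import *
o=get_obs();print(o["tool_pos"],o["wrist_force"],o["wrist_torque"])
s=vision.snapshot("side");cv2.imwrite("pics/s7.png",cv2.resize(s["image"][130:260,290:440,::-1],None,fx=4.5,fy=4.5,interpolation=2))
```

```text
[ 0.64199546 -0.09212951  0.16661861] [-0.62640773  1.03097065  5.80597392] [-0.1287443   0.17818084  0.01057371]
```

View pics/s7.png

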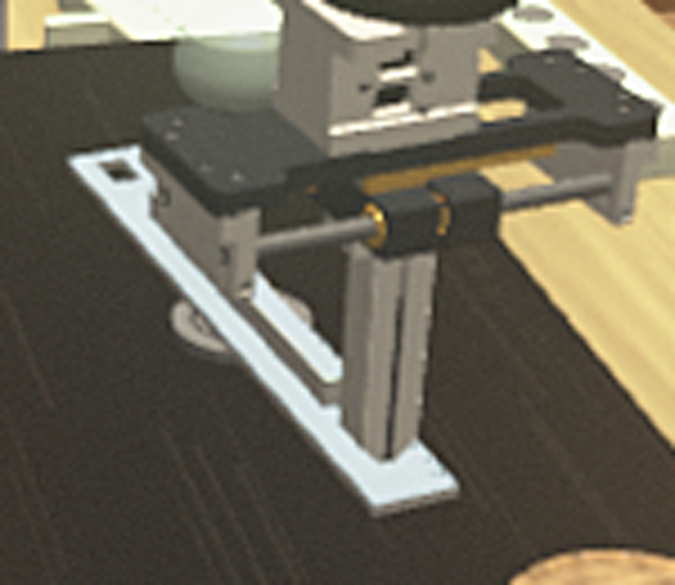

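>>> servo_tool(
  targets="0 0 0 -0.02 0 0 0; 0 0 0 -0.06 0 0 0; 0 0 0 -0.11 0 0 0; 0 0 0 -0.16 0 0 0; 0 0 -0.08 -0.16 0 0 0; 0 0 -0.2 -0.16 0 0 0; 0 0 -0.34 -0.16 0 0 0; 0 0 -0.44 -0.16 0 0 0; 0 0 -0.472 -0.14 0 0 0; 0 0 -0.472 -0.1 0 0 0; 0 0 -0.472 -0.083 0 0 0; 0 0 -0.472 -0.083 0 0 0",
)

```text
time: 12.92
tool_pos: [0.6213, 0.0231, 0.1843]
ee_rot: [-3.141, 0.003, 0.168]
wrist_force: [0.4, -0.2, -0.8]
width: 0.0005
```

Run:
```python
from h import *
o=get_obs();print(o["tool_pos"],o["ee_rot"],o["wrist_force"],o["wrist_torque"])
s=vision.snapshot("side");cv2.imwrite("pics/s8.png",cv2.resize(s["image"][130:260,290:440,::-1],None,fx=4.5,fy=4.5,interpolation=2))
s=vision.snapshot("wrist");cv2.imwrite("pics/w8.png",s["image"][:,:,::-1])
```

```text
[0.62134277 0.02307915 0.18427844] [-3.14138869  0.00341277  0.16762794] [ 0.4407684  -0.23107593 -0.82033601] [-0.13441498  0.04504445  0.02619272]
```

View pics/s8.png

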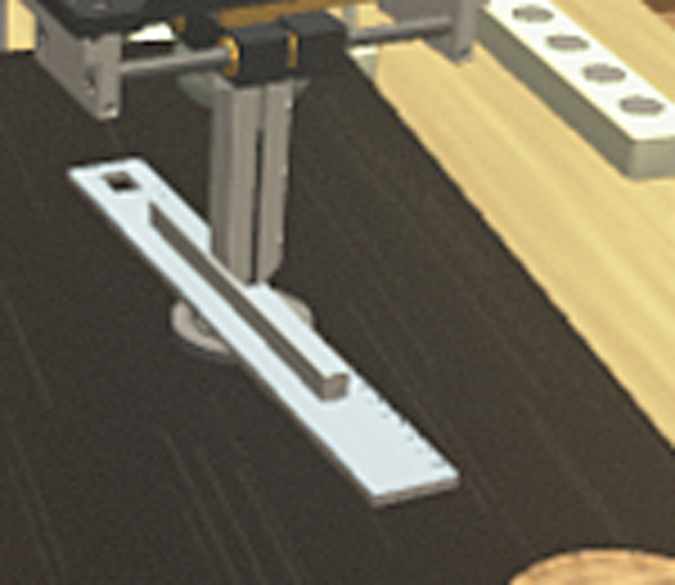

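View pics/w8.png

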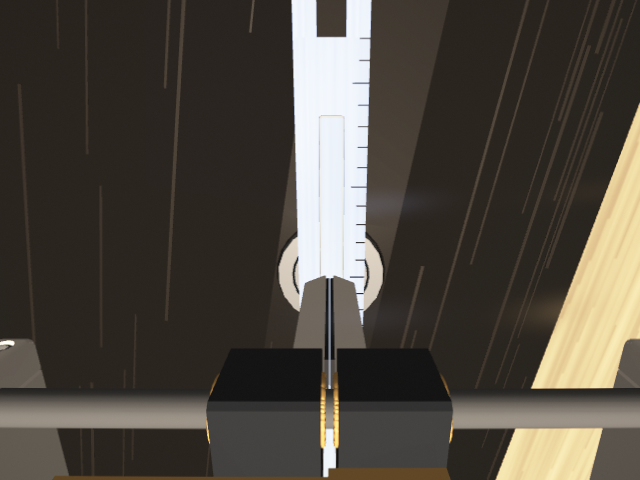

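>>> servo_tool(
  targets="0 0 0 0.004 0 0 0; 0 0 0 0.008 0 0 0; 0 0 0 0.012 0 0 0; 0 0 0 0.016 0 0 0; 0 0 0 0.016 0 0 0; 0 0 0 0.016 0 0 0",
)

```text
time: 13.52
tool_pos: [0.6222, 0.0236, 0.1834]
ee_rot: [3.14, -0.001, 0.168]
wrist_force: [0.0, -1.7, 4.4]
width: 0.0006
```

>>> servo_tool(
  targets="0 0 0 0.002 0 0 0; 0 0 0 0.004 0 0 0; 0 0 0 0.004 0 0 0; 0 0 0 0.004 0 0 0",
)

```text
time: 13.85
tool_pos: [0.6223, 0.024, 0.1817]
ee_rot: [3.141, -0.001, 0.169]
wrist_force: [0.0, -3.4, 3.8]
width: 0.0006
```

>>> servo_tool(
  targets="0 0 0 0.001 0 0 0; 0 0 0 0.002 0 0 0; 0 0 0 0.003 0 0 0; 0 0 0 0.004 0 0 0; 0 0 0 0.004 0 0 0; 0 0 0 0.004 0 0 0",
)

```text
time: 14.35
tool_pos: [0.6221, 0.0245, 0.1804]
ee_rot: [-3.141, -0.0, 0.169]
wrist_force: [0.7, -2.7, 2.5]
width: 0.0007
```

>>> servo_tool(
  targets="0 0 0 0.001 0 0 0; 0 0 0 0.002 0 0 0; 0 0 0 0.003 0 0 0; 0 0 0 0.004 0 0 0; 0 0 0 0.004 0 0 0; 0 0 0 0.004 0 0 0",
)

```text
time: 14.85
tool_pos: [0.6221, 0.0245, 0.1795]
ee_rot: [-3.141, -0.0, 0.169]
wrist_force: [1.5, -1.7, 3.5]
width: 0.001
```

>>> servo_tool(
  targets="0 0 0 0.001 0 0 0; 0 0 0 0.002 0 0 0; 0 0 0 0.003 0 0 0; 0 0 0 0.004 0 0 0; 0 0 0 0.004 0 0 0; 0 0 0 0.004 0 0 0",
)

```text
time: 15.35
tool_pos: [0.6222, 0.0245, 0.1793]
ee_rot: [-3.142, -0.001, 0.169]
wrist_force: [1.1, -1.8, 6.3]
width: 0.0005
```

>>> servo_tool(
  targets="0 0 0 0.001 0 0 0; 0 0 0 0.002 0 0 0; 0 0 0 0.002 0 0 0; 0 0 0 0.002 0 0 0",
)

```text
time: 15.68
tool_pos: [0.6222, 0.0245, 0.1793]
ee_rot: [3.142, -0.002, 0.169]
wrist_force: [0.5, -1.8, 6.8]
width: 0.0004
```

>>> servo_tool(
  targets="0 0 0 0.001 0 0 0; 0 0 0 0.002 0 0 0; 0 0 0 0.002 0 0 0; 0 0 0 0.002 0 0 0",
)

```text
time: 16.02
tool_pos: [0.6221, 0.0245, 0.1793]
ee_rot: [3.141, -0.002, 0.169]
wrist_force: [0.1, -2.2, 7.6]
width: 0.0007
```

Run:
```python
from h import *
o=get_obs();print(o["tool_pos"],o["ee_rot"],o["wrist_force"],o["wrist_torque"])
s=vision.snapshot("side");cv2.imwrite("pics/s9.png",cv2.resize(s["image"][130:260,290:440,::-1],None,fx=4.5,fy=4.5,interpolation=2))
```

```text
[0.62214982 0.02448152 0.1792744 ] [ 3.14146010e+00 -1.89105752e-03  1.69005731e-01] [ 0.09697228 -2.17951016  7.5940512 ] [-0.4672973   0.00624004  0.0065267 ]
```

View pics/s9.png

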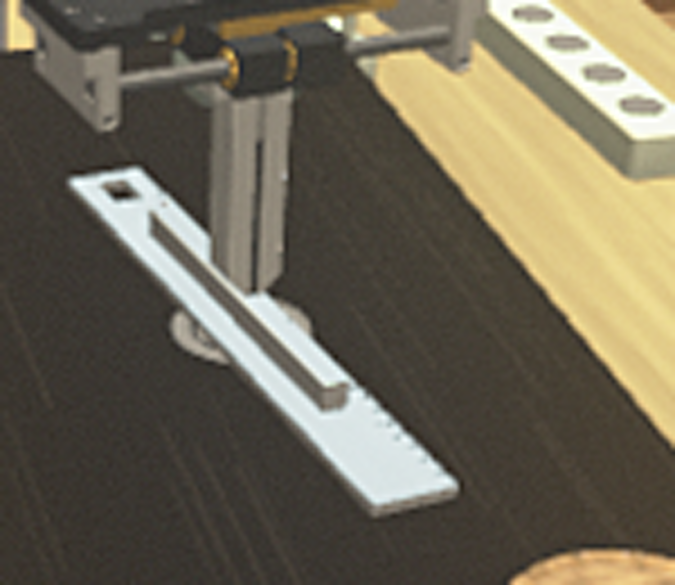

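>>> servo_tool(
  targets="0 0 0 0.001 0 0 0; 0 0 0 0.002 0 0 0; 0 0 0 0.003 0 0 0; 0 0 0 0.004 0 0 0; 0 0 0 0.004 0 0 0; 0 0 0 0.004 0 0 0",
)

```text
time: 16.57
tool_pos: [0.6222, 0.0245, 0.1793]
ee_rot: [3.141, -0.003, 0.169]
wrist_force: [-0.1, -2.4, 10.6]
width: 0.0005
```

>>> servo_tool(
  targets="0 0 0 0.001 0 0 0; 0 0 0 0.002 0 0 0; 0 0 0 0.003 0 0 0; 0 0 0 0.004 0 0 0; 0 0 0 0.004 0 0 0; 0 0 0 0.004 0 0 0",
)

```text
time: 17.07
tool_pos: [0.6222, 0.0245, 0.1792]
ee_rot: [3.141, -0.003, 0.169]
wrist_force: [-2.0, -1.6, 12.5]
width: 0.0007
```

>>> servo_tool(
  targets="0 0 0 -0.02 0 0 0; 0 0 0 -0.06 0 0 0; 0 0 0 -0.1 0 0 0; 0 0 -0.08 -0.11 0 0 0; 0 0 -0.2 -0.11 0 0 0; 0 0 -0.32 -0.11 0 0 0; 0 0 -0.4 -0.11 0 0 0; 0 0 -0.424 -0.08 0 0 0; 0 0 -0.424 -0.03 0 0 0; 0 0 -0.424 0.01 0 0 0; 0 0 -0.424 0.02 0 0 0; 0 0 -0.424 0.02 0 0 0",
)

```text
time: 18.07
tool_pos: [0.6032, 0.1273, 0.1677]
ee_rot: [3.142, 0.005, 0.167]
wrist_force: [-1.1, -0.3, 0.7]
width: 0.0003
```

Run:
```python
from h import *
o=get_obs();print(o["tool_pos"],o["ee_rot"],o["wrist_force"],o["wrist_torque"])
s=vision.snapshot("side");cv2.imwrite("pics/s10.png",cv2.resize(s["image"][130:260,290:440,::-1],None,fx=4.5,fy=4.5,interpolation=2))
s=vision.snapshot("wrist");cv2.imwrite("pics/w10.png",s["image"][:,:,::-1])
```

```text
[0.60316408 0.12733463 0.1676523 ] [3.14156404 0.00489735 0.16708736] [-1.1072062  -0.30647208  0.65826778] [-0.0326774   0.02151419 -0.05181081]
```

View pics/s10.png

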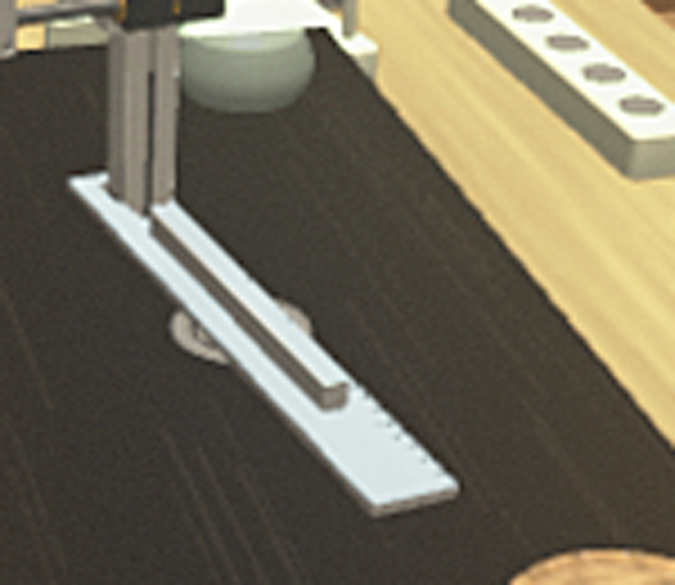

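View pics/w10.png

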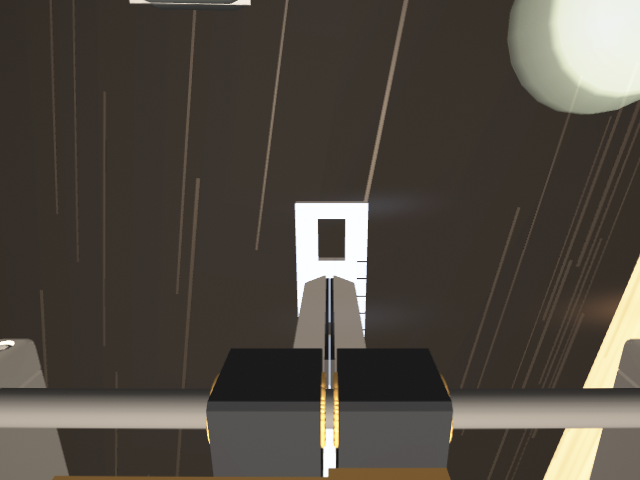

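>>> servo_tool(
  targets="0 0 0 0.004 0 0 0; 0 0 0 0.008 0 0 0; 0 0 0 0.012 0 0 0; 0 0 0 0.016 0 0 0; 0 0 0 0.02 0 0 0; 0 0 0 0.024 0 0 0; 0 0 0 0.024 0 0 0; 0 0 0 0.024 0 0 0",
)

```text
time: 18.83
tool_pos: [0.6042, 0.1288, 0.1653]
ee_rot: [3.141, -0.001, 0.169]
wrist_force: [-1.2, -0.6, 4.1]
width: 0.0005
```

>>> servo_tool(
  targets="0 0 0 0.001 0 0 0; 0 0 0 0.002 0 0 0; 0 0 0 0.002 0 0 0; 0 0 0 0.002 0 0 0",
)

```text
time: 19.17
tool_pos: [0.6042, 0.1288, 0.1653]
ee_rot: [3.141, -0.001, 0.169]
wrist_force: [-1.7, -0.6, 6.5]
width: 0.0006
```

Run:
```python
from h import *
s=vision.snapshot("side");cv2.imwrite("pics/s11.png",cv2.resize(s["image"][130:260,290:440,::-1],None,fx=4.5,fy=4.5,interpolation=2))
a=cv2.imread('pics/s10.png');b=cv2.imread('pics/s11.png');d=cv2.absdiff(a,b).max(2);print(d[350:550,200:480].max(), d[350:550,200:480].mean())
```

```text
31 2.576285714285714
```

>>> servo_tool(
  targets="0 0 0 -0.02 0 0 0; 0 0 0 -0.06 0 0 0; 0 0 0 -0.11 0 0 0; 0 0 0 -0.15 0 0 0; 0 0 0.1 -0.15 0 0 0; 0 0 0.24 -0.15 0 0 0; 0 0 0.4 -0.15 0 0 0; 0 0 0.56 -0.15 0 0 0; 0 0 0.72 -0.15 0 0 0; 0 0 0.84 -0.15 0 0 0; 0 0 0.896 -0.15 0 0 0; 0 0 0.896 -0.15 0 0 0",
)

```text
time: 20.22
tool_pos: [0.6422, -0.0951, 0.2018]
ee_rot: [3.141, -0.001, 0.165]
wrist_force: [-0.6, -0.1, -0.2]
width: 0.0004
```

>>> servo_tool(
  targets="0 0 0 0.04 0 0 0; 0 0 0 0.08 0 0 0; 0 0 0 0.105 0 0 0; 0 0 0 0.115 0 0 0; 0 0 0 0.124 0 0 0; 0 0 0 0.124 0 0 0; 0 0 0 0.124 0 0 0",
)

```text
time: 20.8
tool_pos: [0.6418, -0.0913, 0.1706]
ee_rot: [-3.142, -0.0, 0.17]
wrist_force: [-0.6, -0.1, -0.6]
width: 0.0007
```

Run:
```python
from h import *
s=vision.snapshot("side");cv2.imwrite("pics/s12.png",cv2.resize(s["image"][130:260,290:440,::-1],None,fx=4.5,fy=4.5,interpolation=2))
```

>>> servo_tool(
  targets="0 0 0 0.004 0 0 0; 0 0 0 0.008 0 0 0; 0 0 0 0.012 0 0 0; 0 0 0 0.016 0 0 0; 0 0 0 0.02 0 0 0; 0 0 0 0.024 0 0 0; 0 0 0 0.024 0 0 0; 0 0 0 0.024 0 0 0",
)

```text
time: 21.52
tool_pos: [0.6418, -0.0921, 0.1653]
ee_rot: [3.141, -0.001, 0.169]
wrist_force: [-1.6, 1.2, 3.9]
width: 0.0006
```

>>> servo_tool(
  targets="0 0 0 0.001 0 0 0; 0 0 0 0.002 0 0 0; 0 0 0 0.002 0 0 0; 0 0 0 0.002 0 0 0",
)

```text
time: 21.85
tool_pos: [0.6418, -0.0921, 0.1653]
ee_rot: [3.141, -0.001, 0.169]
wrist_force: [-1.6, -0.7, 6.4]
width: 0.0005
```

Run:
```python
from h import *
s=vision.snapshot("side");cv2.imwrite("pics/s13.png",cv2.resize(s["image"][130:260,290:440,::-1],None,fx=4.5,fy=4.5,interpolation=2))
a=cv2.imread('pics/s12.png');b=cv2.imread('pics/s13.png');d=cv2.absdiff(a,b).max(2);print(d[140:220,60:130].max(),d[140:220,60:130].mean())
```

```text
11 2.4132142857142855
```

>>> servo_tool(
  targets="0 0 0 -0.02 0 0 0; 0 0 0 -0.06 0 0 0; 0 0 0 -0.12 0 0 0; 0 0 0 -0.2 0 0 0; 0 0 0 -0.3 0 0 0; 0 0 0 -0.4 0 0 0; 0 0 -0.1 -0.46 0 0 0; 0 -0.1 -0.2 -0.46 0 0 0; 0 -0.24 -0.2 -0.46 0 0 0; 0 -0.36 -0.2 -0.46 0 0 0; 0 -0.4 -0.2 -0.46 0 0 0; 0 -0.4 -0.2 -0.46 0 0 0",
)

```text
time: 22.9
tool_pos: [0.5337, -0.0597, 0.2805]
ee_rot: [3.141, -0.002, 0.168]
wrist_force: [1.3, -0.5, 0.4]
width: 0.0005
```

Run:
```python
from h import *
print(get_obs()["time"],get_obs()["wrist_force"])
for n in("scene","side"):
    s=vision.snapshot(n);cv2.imwrite(f"pics/{n}F.png",s["image"][:,:,::-1])
```

```text
22.9 [ 1.27491922 -0.48041046  0.35721413]
```

View pics/sceneF.png

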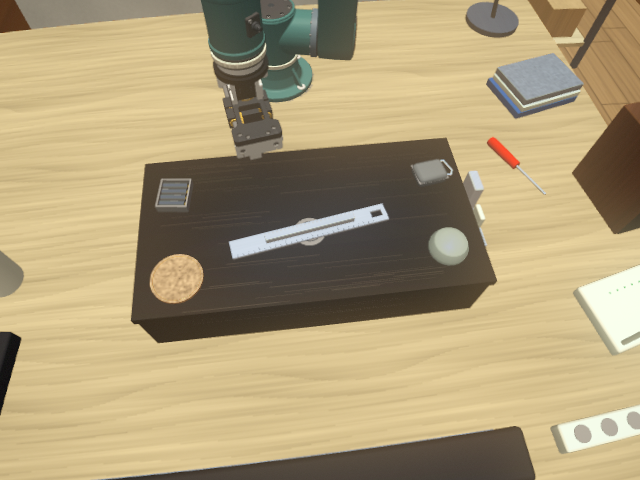

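View pics/sideF.png

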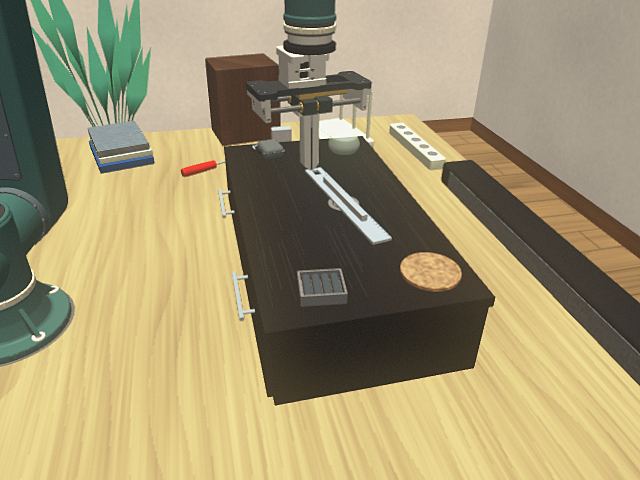

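View pics/s13.png

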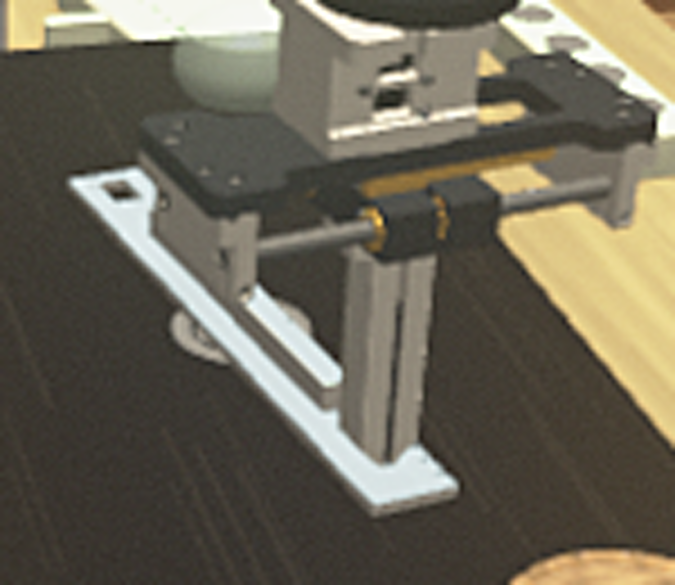

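>>> servo_tool(
  targets="0 0 0 0 0 0 0; 0 0 0 0 0 0 0; 0 0 0 0 0 0 0; 0 0 0 0 0 0 0",
)

```text
time: 23.33
tool_pos: [0.5355, -0.0595, 0.2783]
ee_rot: [-3.141, 0.001, 0.169]
wrist_force: [-0.3, 0.2, 0.3]
width: 0.0004
```

```bash
python3 -c "
from bench import robot
print(robot.close_job())"
```

```text
the job is handed in; nothing more can be done
None
```

The job is done and handed in at about 23 s. The puck is seated flush, and the straightedge lies across it with the arm clear.

- **First rock:** I laid the straightedge across the puck's middle and let go. Pressing the slotted end (5.1 N) and then the plain end (5.8 N) lowered each by about 2 to 3 mm. Side pictures taken during the presses showed the far end lifting.
- **Seating:** I pressed on the middle of the rib and it went down about 4 mm, then stopped at z = 0.1793 m. It stayed there as I raised the force to 12.5 N, so the straightedge had landed on the cabinet's top.
- **Second check:** Pressing the slotted end and then the plain end with about 6.5 N gave a steady z = 0.1653 m both times. That matches the rib's height when seated. Side pictures from before and during each press showed no visible movement of the far end.
- **One small disagreement:** these heights are about 0.3 mm above what the nominal 160 mm top would give. I take that as measurement error, since both ends and the middle agree.
- **Everything else:** the last pictures show the coaster, paperweight, earbud case and tray where they were. None of my readings showed a force above 12.5 N.

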